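# Hook the hanger bracket into the slotted stand

### The arm

A 7-joint arm with a two-finger parallel gripper is mounted at the origin on the work surface; the furniture and walls round the work are solid. World frame = base frame: x ahead of the robot, y to its left, z up, the work surface at z = 0. Lengths are in m, angles in rad, forces in N, time in s.
With the tool pointing down it reaches from about 0.4 to 0.85 m from the base axis. Payload 4.5 kg.
Tool frame: the origin (TCP) lies at the very end of the fingers, on their centre line; the grasp point (between the pads) lies 19 mm behind it; z points along the fingers, y is the line along which they close (so a half turn about z gives the same grasp; the last joint's range is limited). The gripper opens to 85 mm and grips with 20 to 120 N. Pads are 22 mm wide; open, the fingers measure 114 mm over their backs; the gripper's body (76 mm by 85 mm) begins 54 mm behind the grasp point. The pads swing forward as they close: fully open they stand 13 mm farther back than shut.
Start: joints at [1.161, 0.689, -0.195, 1.565, 0.157, 0.902, -0.215], TCP at [0.268, -0.564, 0.231] pointing down, gripper open.
Joint ranges: [-3.01, 3.01], [-0.46, 2.08], [-1.47, 1.51], [0.13, 2.56], [-1, 4.14], [0.04, 2.09], [-2.66, 2.66]. Speed limits (rad/s): [2.57, 2.57, 3.14, 3.14, 3.14, 3.14, 3.14].

### API

Orientations are given as a 3x3 rotation matrix whose columns are the frame's x, y, z axes.
In Python, from station import env gives the robot as it stands.
- The arm moves only by the shell command python3 -m jog 'ROWS'. ROWS is a JSON object of lists of equal length, an entry for each row: "jaw": the closure, from -1 (fully open) to 1 (shut); "linear": the shift along the tool's x, y, z in cm, a list of three; "angular": the turn, a rotation vector about the tool's x, y, z in rad, a list of three. In form: {"jaw": [jaw, ...], "linear": [[tx, ty, tz], ...], "angular": [[rx, ry, rz], ...]}. A call has 1 to 8 rows; each row is the pose to reach, as a shift and turn from the pose commanded when the call began, along the tool's axes at that moment; what a row does not reach only later rows make up. A row lasts 1/12 s, in which the tool goes at most 41.7 mm and 7.16 degrees, less where a joint would pass 70% of its speed; a pose out of reach is approached as far as the arm can. A call with a gripper value outside its range is refused whole. The fingers move at their own pace and stop on an object; the grip force is fixed at half the most. Time passes only in rows, so rows that repeat a pose let the fingers close. It gives the time, the measured TCP pose, the force, the opening and the grip force at its end, in the units of the state.
- env.state(): the state, without advancing time (a new reading comes with each control period).
- env.capture(name): name is "scene" or "top" or "wrist"; returns a dict with "pixels" (420x560x3 uint8, blue, green, red), "z_map" (420x560 float32, m along the optical axis (not along the pixel's ray), 0 where there is no reading), "fov_y" (degrees; the focal length in pixels is half the picture's height over the tangent of half this angle, whatever the lens; pixels are square), "cx", "cy" (the principal point, pixels), "rvec" (rotation vector, rad) and "tvec" (3), from world to camera coordinates, as OpenCV has them. Camera axes: x right, y down, z forward; pixel columns grow to the right and rows downward; lengths in m; the calibration is good to about 2 mm. A picture is of the moment at which its call begins.
- env.job_done(): hands the job in; it is judged then, once.
Trained networks look in a picture, given as the dict that the camera call returned (one of the last four; its "shot" number tells which), for a name from the list of things; names that differ only in an ending like _2 or _b are one class to them, and where a whole thing is asked for, a point or a joint stands for the part that bears it (a point fixed in the world has none). Each returns a list of dicts, best first, with "confidence" (0 to 1); they miss things now and then, are a little off and sometimes report something else, mostly with a low value. They report only what shows in the picture. A call takes as long as a camera call.
- env.search_frame(picture, name): "point" ([x, y, z] in m, in world coordinates, good to about 4 mm: the middle of the surface that is visible of it).
The state is a dict: "t": time; "joint_positions": joint angles; "qd": joint speeds; "joint_efforts": joint torques, N m; "tool_pos": TCP position; "orientation": TCP orientation; "wrist_force": force on the tool from outside, world axes, zero at the start; "ft_torque": the same for the moment, N m; "grip_width": finger opening in m; "gripper_force": force on a finger pad.
Only numpy, scipy, OpenCV 4.12 (cv2) and the standard library are available. Lean on these libraries where they do the work, as an engineer would, in place of code of your own. Each camera call takes 0.05 s, during which the arm holds its last target. There are 200 camera calls.

### The job

Pick up the yellow hanger bracket, press its two hook tabs into the top pair of slots of the slotted stand, feeling for the slots where necessary, then press it down until it is fully home and the sprung brass catch has popped out into the window of its back plate. Work gently, without ramming or forcing it; leave it hanging there by itself, and leave the other things alone.

Things in the scene. Friction and masses are not known exactly. Their poses are not given: they have to be found in the camera images.
- bracket: Loose yellow hanger bracket, 0.25-0.46 kg, stands on the bench the way up it will hang. Origin: middle of the lower edge of its flat back face; +z up, +x out of the back face (into the panel when mounted). In mm: back plate x -4..0, y -40..40, z 0..84, with a window y -11..11, z 6..20.5. Arm x -150..-4, y -7..7, z 0..36; its end turns up to z 54. A brace rises from the arm at x -38 to the plate.
- bracket_grip (a point): Point in the bracket's arm for gripping from above across its 14 mm width (bracket y): bracket x -70, y 0, z 28 mm, 8 mm below the arm's top. Axes as the bracket's.
- bracket_tabs (a point): Midpoint between the bracket's two steel hook tabs: bracket x 11 (their front end), y 0, z 60 mm (middle of their height). The tabs are at y -25 and +25, each 6 mm thick in y. Neck: x 0..7, z 62..76. Hook nose: x 6..11, z 44..76, so it reaches 18 mm below the neck. Axes as the bracket's.
- stand: Slotted stand, bolted to the bench: two blue posts 265 mm high, base 150 mm wide. Origin: on the bench below the middle of the grey panel's front face; +z up, +x into the panel: the bracket comes from -x, its axes parallel to these. Panel 4 mm thick, 124 mm wide, z 18..256 mm, with three pairs of upright slots 8.5 mm wide, 44 mm high, at y -25 and +25. Hollow behind.
- slots (a point): NOMINAL middle of the top pair of slots, on the panel's front face: stand x 0, y 0, z 212 mm (slots z 190..234). The panel is clamped on tight but adjustable: the true slots and catch lie up to 10 mm sideways and 4 mm up or down from here, anew each time and NOT in any pose given. Feel for them: tabs that miss stop on the face, 11 mm short; play in a slot +-1.2 mm in y, +-6 mm in z.
- home (a point): NOMINAL place of the bracket's origin when home: stand x 0, y 0, z 128 mm (true one off by up to 10 mm in y, 4 mm in z, as the slots). The tabs enter with the bracket's origin 24 mm higher (z 152, +-6). It then goes down 18 to 32 mm, back plate against the panel, past the catch, to a hard stop where the necks rest on the slots' lower edges.
- catch (a joint): Sprung brass roller in the panel, 16 mm long, nominally at stand y 0, z 141 mm, standing 3 mm proud of the face. Value in m: 0 = fully out; about 0.003 = flush, 0.005 at most. The bracket's lower edge must push it in on the way down (about 5 to 12 N over a few mm, more than the bracket's weight; a 14 N press is enough); at home it pops out into the back plate's window (about 0 again).
- bolt_tin: Round beige tin of bolts, 72x77x37 mm, a bystander. Origin at the centre of its underside.
- pliers: Red pliers lying flat, 60x206x13 mm, a bystander. Origin at the centre of the underside.
- piston: Aluminium piston standing crown up, 55 mm across, 54 mm high, a bystander. Origin at the centre of its underside.
- blue_can: Blue spray can, 74 mm across, 141 mm high, a bystander behind the stand. Origin at the centre of its underside.
- spark_plug: Used spark plug lying, 21x77x23 mm, a bystander. Origin at the centre of the underside.

How it is judged:
On the way:
1. the tabs are through the top slots: their ends 7 mm or more behind the panel's front face, with the bracket still raised (origin 140 to 163 mm above the stand's foot) (x of bracket_tabs in the frame of stand between 0.007 and 0.016 m and y of bracket_tabs in the frame of stand between -0.014 and 0.014 m and z of bracket in the frame of stand between 0.14 and 0.163 m), for 0.05 s.
At the end, for the whole second after the job is handed in: The bracket hangs at rest in the top slots: back face within 3.5 mm of the panel's face, tab ends at least 7 mm behind it, within 14 mm of the stand's middle, origin 120 to 135 mm above its foot, upright within 0.07 rad, and the catch popped out (under 1 mm pushed in) (x of bracket in the frame of stand between -0.0035 and 0.0035 m and x of bracket_tabs in the frame of stand above 0.007 m and y of bracket in the frame of stand between -0.014 and 0.014 m and z of bracket in the frame of stand between 0.12 and 0.135 m and value of joint catch below 0.001 m and angle between bracket's own z axis and vertical below 0.07 rad and linear speed of bracket below 0.02 m/s); the robot touches nothing.
It fails at once if the tabs are rammed against the panel's face: over 30 N between bracket and stand before the tabs are 6 mm in (contact force between bracket and stand above 30 N and x of bracket_tabs in the frame of stand below 0.006 m).
It fails at once if the bracket is forced against the stand: the contact forces between them add up to more than 80 N (contact force between bracket and stand above 80 N).
It fails at once if a bystander is shifted by more than 20 mm (distance of any of bolt_tin, pliers, piston, blue_can, spark_plug from where it was at the start of the episode above 0.02 m).
It also fails if it takes over 72 s, if anything falls off the work surface, if the arm or the gripper's body presses on something with over 40 N, if the wrist force passes 120 N, or if a joint passes its speed limit or range.

## Working session

There is one attempt and no reset: what is moved stays moved. The work goes in short steps, Python scripts to look and compute and a shell command to move; the robot and the scene stay as the last step left them, time stands still between calls to the robot, and variables do not carry over. Pictures are saved under pics/ and viewed, at most 10 in all, crops included, and the job is handed in when it is done.

```bash
mkdir -p pics; cat > h.py <<'E'
import numpy as np, cv2
from station import env
def world(p):
    z=p["z_map"]; H,W=z.shape; f=H/2/np.tan(np.radians(p["fov_y"])/2)
    v,u=np.mgrid[:H,:W]; c=np.stack([(u-p["cx"])/f*z,(v-p["cy"])/f*z,z],-1)
    R=cv2.Rodrigues(np.array(p["rvec"],float))[0]
    w=(c-np.array(p["tvec"]).ravel())@R
    w[z<=0]=np.nan
    return w
E
python3 - <<'E'
from h import *
ims=[]
for n in ("scene","top"):
    p=env.capture(n); cv2.imwrite(f"pics/{n}0.png",p["pixels"])
    w=world(p); np.savez(f"pics/{n}0.npz",w=w,px=p["pixels"])
    for k in ("bracket","stand","bolt_tin","pliers","piston","blue_can","spark_plug"):
        r=env.search_frame(p,k)
        print(n,k,[(np.round(d["point"],3).tolist(),round(d["confidence"],2)) for d in r[:2]])
s=env.state(); print({k:np.round(v,3).tolist() for k,v in s.items()})
E
```

```text
scene bracket [([0.502, -0.112, 0.035], 0.86), ([0.361, 0.188, 0.015], 0.17)]
scene stand [([0.607, 0.165, 0.148], 0.86)]
scene bolt_tin [([0.426, 0.306, 0.024], 0.72)]
scene pliers [([0.361, 0.184, 0.013], 0.87)]
scene piston []
scene blue_can [([0.361, 0.189, 0.015], 0.57)]
scene spark_plug [([0.454, 0.134, 0.014], 0.6)]
top bracket [([0.481, -0.113, 0.037], 0.82)]
top stand [([0.613, 0.158, 0.191], 0.72)]
top bolt_tin [([0.43, 0.308, 0.021], 0.69), ([0.458, 0.131, 0.018], 0.25)]
top pliers [([0.368, 0.178, 0.011], 0.63)]
top piston [([0.393, 0.048, 0.047], 0.54), ([0.614, 0.158, 0.189], 0.15)]
top blue_can [([0.707, 0.087, 0.142], 0.64)]
top spark_plug [([0.454, 0.129, 0.017], 0.63)]
{'t': 0.8, 'joint_positions': [1.161, 0.689, -0.195, 1.565, 0.157, 0.902, -0.215], 'qd': [-0.0, -0.001, -0.001, -0.001, -0.0, 0.001, -0.0], 'joint_efforts': [-0.001, -53.95, -1.267, -15.888, 0.01, 0.001, 0.0], 'tool_pos': [0.268, -0.564, 0.231], 'orientation': [[0.903, 0.429, 0.0], [0.429, -0.903, -0.0], [0.0, 0.0, -1.0]], 'wrist_force': [0.328, 0.369, -0.041], 'ft_torque': [0.035, 0.018, -0.017], 'gripper_force': 0.0, 'grip_width': 0.085}
```

View pics/scene0.png

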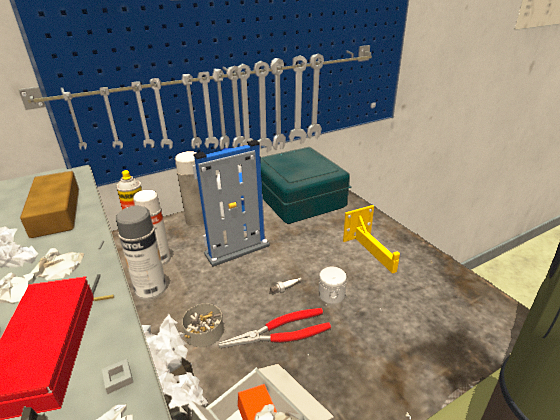

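View pics/top0.png

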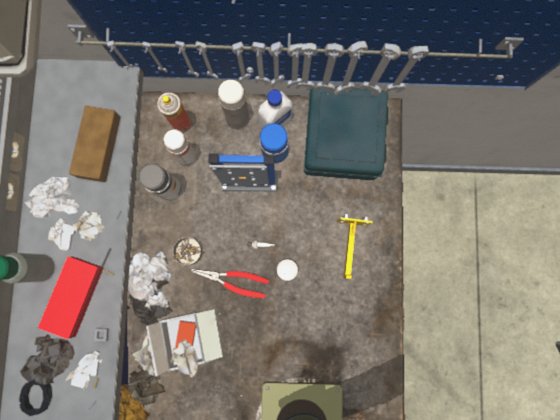

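The scene picture shows the stand at (232,205), with the brass roller in its panel, and the bracket at (370,240) with its arm towards the robot. The top picture shows the bracket plate at (355,220) and its arm end at (349,275). The piston is at (287,270). Next I fit both poses.

```bash
cat > m1.py <<'E'
from h import *
for n in ("scene","top"):
    d=np.load(f"pics/{n}0.npz"); w=d["w"]; hsv=cv2.cvtColor(d["px"],cv2.COLOR_BGR2HSV)
    yel=(hsv[...,0]>18)&(hsv[...,0]<34)&(hsv[...,1]>150)&(hsv[...,2]>80)
    m=yel&(abs(w[...,0]-.49)<.15)&(abs(w[...,1]+.11)<.12)&(w[...,2]>.004)&(w[...,2]<.12)
    P=w[m]; print(n,"bracket pts",len(P),P.min(0).round(3),P.max(0).round(3))
    # arm vs plate
    arm=P[(P[:,0]<P[:,0].max()-.05)]; c=np.median(arm,0)
    vx=cv2.fitLine(arm[:,:2].astype(np.float32),cv2.DIST_HUBER,0,.01,.01).ravel(); 
    if vx[0]<0: vx[:2]*=-1
    print(" arm yaw",np.degrees(np.arctan2(vx[1],vx[0])).round(2),"pt",vx[2:].round(4),"arm zmax",np.percentile(arm[:,2],[50,90]).round(3))
    a=vx[:2]; s=(P[:,:2]-vx[2:])@a; t=(P[:,:2]-vx[2:])@np.array([-a[1],a[0]])
    print(" along",np.percentile(s,[0,1,99,100]).round(4)," across plate",np.percentile(t[s>s.max()-.02],[0,2,98,100]).round(4))
    pl=P[(abs(t)>.012)]; l=cv2.fitLine(pl[:,:2].astype(np.float32),cv2.DIST_HUBER,0,.01,.01).ravel()
    print(" plate dir",(np.degrees(np.arctan2(l[1],l[0]))%180).round(2), l[2:].round(4),"n",len(pl))
    # stand
    ms=(abs(w[...,0]-.61)<.12)&(abs(w[...,1]-.16)<.12)&(w[...,2]>.03)&(w[...,2]<.29)
    gray=ms&(hsv[...,1]<90)
    blue=ms&(hsv[...,0]>100)&(hsv[...,0]<125)&(hsv[...,1]>120)
    for nm,mm in(("gray",gray),("blue",blue)):
        Q=w[mm]; print(nm,len(Q),np.percentile(Q,[1,50,99],axis=0).round(3).tolist())
    if n=="scene":
        Q=w[gray]; 
        rng=np.random.default_rng(0); best=None
        for i in range(400):
            A=Q[rng.choice(len(Q),3,False)]; nn=np.cross(A[1]-A[0],A[2]-A[0]); L=np.linalg.norm(nn)
            if L<1e-6: continue
            nn/=L; k=abs((Q-A[0])@nn)<.002
            if abs(nn[2])<.3 and (best is None or k.sum()>best.sum()): best=k
        I=Q[best]; c=I.mean(0); nn=np.linalg.svd(I-c)[2][2]; nn*=np.sign(nn[0])
        print("panel",best.sum(),c.round(4),nn.round(4),"yaw",np.degrees(np.arctan2(nn[1],nn[0])).round(2))
        lat=np.array([-nn[1],nn[0]])/np.hypot(*nn[:2]); t=I[:,:2]@lat
        print("lat",np.percentile(t,[0,1,2,98,99,100]).round(4),"z",np.percentile(I[:,2],[0,1,99,100]).round(4))
for n in ("scene","top"):
    p=env.capture(n)
    for k in ("slots","catch","home","bracket_tabs","bracket_grip"):
        r=env.search_frame(p,k); print(n,k,[(np.round(d["point"],4).tolist(),round(d["confidence"],2)) for d in r[:2]])
im=cv2.imread("pics/scene0.png")[135:275,180:290]; cv2.imwrite("pics/crop1.png",cv2.resize(im,None,fx=4.2,fy=4.2,interpolation=cv2.INTER_CUBIC))
E
python3 m1.py
```

```text
scene bracket pts 1393 [ 0.37  -0.164  0.004] [ 0.526 -0.082  0.086]
 arm yaw -5.5 pt [ 0.4165 -0.1072] arm zmax [0.027 0.038]
 along [-0.0471 -0.0453  0.1046  0.107 ]  across plate [-0.0468 -0.0445  0.0341  0.0352]
 plate dir 84.78 [ 0.5179 -0.1143] n 438
gray 4692 [[0.606, 0.091, 0.032], [0.609, 0.168, 0.159], [0.635, 0.228, 0.267]]
blue 997 [[0.613, 0.088, 0.034], [0.618, 0.134, 0.219], [0.715, 0.227, 0.262]]
panel 3900 [0.6091 0.1662 0.1499] [0.9999 0.0112 0.0019] yaw 0.64
lat [0.0944 0.0964 0.0977 0.2173 0.2184 0.2194] z [0.0301 0.0324 0.2518 0.2535]
top bracket pts 434 [ 0.373 -0.161  0.005] [ 0.524 -0.084  0.088]
 arm yaw -5.96 pt [ 0.422  -0.1124] arm zmax [0.036 0.042]
 along [-0.0488 -0.0468  0.0995  0.0999]  across plate [-0.0389 -0.0362  0.0373  0.039 ]
 plate dir 85.04 [ 0.5193 -0.1164] n 64
gray 1390 [[0.609, 0.058, 0.034], [0.611, 0.155, 0.184], [0.709, 0.226, 0.269]]
blue 902 [[0.617, 0.059, 0.058], [0.687, 0.106, 0.143], [0.729, 0.204, 0.264]]
scene slots [([0.6114, 0.1644, 0.1463], 0.61)]
scene catch []
scene home [([0.6094, 0.165, 0.1502], 0.96)]
scene bracket_tabs [([0.4972, -0.1074, 0.0355], 0.59)]
scene bracket_grip [([0.5051, -0.1135, 0.0353], 0.93)]
top slots [([0.6093, 0.1526, 0.1899], 0.75)]
top catch []
top home [([0.6104, 0.1563, 0.1906], 0.85), ([0.7051, 0.0872, 0.1408], 0.68)]
top bracket_tabs [([0.4793, -0.1167, 0.041], 0.75)]
top bracket_grip [([0.4753, -0.1121, 0.0391], 0.67), ([0.6094, 0.1546, 0.1907], 0.24)]
```

View pics/crop1.png

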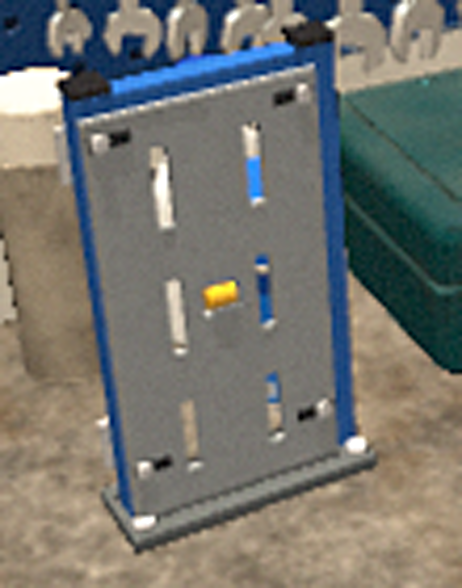

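The crop shows the panel's slots, with the brass catch at crop (220,293). The panel faces -x at x≈0.609 with a yaw of about 0.6°. The bracket's yaw is about -5.5° and its grip point is near (0.452,-0.116). I'm moving above it.

```bash
python3 -m jog '{"jaw":[-1,-1,-1,-1,-1,-1,-1,-1],"linear":[[35.8,-32.6,0],[35.8,-32.6,0],[35.8,-32.6,0],[35.8,-32.6,0],[35.8,-32.6,0],[35.8,-32.6,0],[35.8,-32.6,0],[35.8,-32.6,0]],"angular":[[0,0,0.54],[0,0,0.54],[0,0,0.54],[0,0,0.54],[0,0,0.54],[0,0,0.54],[0,0,0.54],[0,0,0.54]]}'
cat > slots.py <<'E'
# measure slots & catch in scene image by ray/plane
from h import *
d=np.load("pics/scene0.npz"); p=env.capture("scene")
px=d["px"]; hsv=cv2.cvtColor(px,cv2.COLOR_BGR2HSV)
H,W=px.shape[:2]; f=H/2/np.tan(np.radians(p["fov_y"])/2); R=cv2.Rodrigues(np.array(p["rvec"],float))[0]; C=-R.T@np.array(p["tvec"]).ravel()
c=np.array([.6091,.1662,.1499]); n=np.array([.9999,.0112,0.0019])
# rectify panel: 1 mm -> 3px ; lateral coordinate t = y + .0112*(x-c), z
K=np.array([[f,0,p["cx"]],[0,f,p["cy"]],[0,0,1]])
y0,z0=.085,.275   # left edge is high y
def pt(y,z): return np.array([c[0]-(n[1]*(y-c[1])+n[2]*(z-c[2]))/n[0],y,z])
src=[];dst=[]
for y in(.09,.225):
    for z in(.02,.27):
        q=K@(R@(pt(y,z)-C)); src.append(q[:2]/q[2]); dst.append([(.23-y)*3000,(.275-z)*3000/1.5])
Hm=cv2.getPerspectiveTransform(np.float32(src),np.float32(dst))
out=cv2.warpPerspective(px,Hm,(435,540),flags=cv2.INTER_CUBIC)
for y in np.arange(.1,.23,.01): cv2.line(out,(int((.23-y)*3000),0),(int((.23-y)*3000),4),(0,0,255),1)
cv2.imwrite("pics/rect.png",out)
w=d["w"]; dep=(w-c)@n
m=(dep>.006)&(abs(w[...,1]-.16)<.08)
# slot pixels: those whose ray hits panel inside, but depth is behind
v,u=np.mgrid[:H,:W]; uv=np.stack([u,v],-1).reshape(1,-1,2).astype(np.float32)
r=cv2.perspectiveTransform(uv,Hm).reshape(H,W,2); Y=.23-r[...,0]/3000; Z=.275-r[...,1]/2000
ins=(Y>.105)&(Y<.21)&(Z>.03)&(Z<.246)&(~(abs(dep)<.005))
nl,lab,st,ce=cv2.connectedComponentsWithStats(ins.astype(np.uint8))
for i in range(1,nl):
    k=lab==i
    if k.sum()>8: print(k.sum(),"Y",Y[k].mean().round(4),"Z",Z[k].min().round(4),Z[k].max().round(4),Z[k].mean().round(4))
br=(hsv[...,0]>12)&(hsv[...,0]<34)&(hsv[...,1]>130)&(Y>.13)&(Y<.19)&(Z>.1)&(Z<.2)
print("brass",br.sum(),Y[br].mean().round(4),Z[br].mean().round(4),Y[br].min(),Y[br].max())
bl=hsv
for z in (.04,.09,.2,.245): # panel/post edges
    i=int((.275-z)*2000); row=out[i].astype(int); print(z,[ (round(.23-j/3000,4)) for j in range(1,434) if ((row[j,0]-row[j,2])>60)!=((row[j-1,0]-row[j-1,2])>60)])
E
python3 slots.py; python3 - <<'E'
from h import *
p=env.capture("wrist"); cv2.imwrite("pics/w1.png",p["pixels"]); np.savez("pics/w1.npz",w=world(p),px=p["pixels"])
s=env.state(); print(s["t"],np.round(s["tool_pos"],4),np.round(s["orientation"],3).tolist(),np.round(s["joint_positions"],2))
E
```

```text
t: 2.07
tool_pos: [0.3952, -0.2541, 0.2316]
orientation: [[0.995, -0.096, 0.001], [-0.096, -0.995, -0.0], [0.001, 0.0, -1.0]]
wrist_force: [1.1, 0.5, 0.6]
grip_width: 0.0853
gripper_force: 0.0
52 Y 0.1393 Z 0.1895 0.2301 0.2103
59 Y 0.1893 Z 0.1895 0.2303 0.21
46 Y 0.1394 Z 0.1143 0.1548 0.1346
52 Y 0.1893 Z 0.1131 0.1551 0.1347
38 Y 0.1393 Z 0.0413 0.0799 0.0599
43 Y 0.1891 Z 0.04 0.0796 0.0599
brass 38 0.1646 0.1388 0.15532881 0.17388338
0.04 [0.2277, 0.1013, 0.092]
0.09 [0.228, 0.101, 0.0923]
0.2 [0.2273, 0.1437, 0.136, 0.101, 0.091]
0.245 [0.2277, 0.101, 0.0927]
2.1667 [ 0.3985 -0.2479  0.2315] [[0.997, -0.082, 0.002], [-0.082, -0.997, 0.004], [0.002, -0.004, -1.0]] [ 0.47  0.49 -0.02  2.02  0.    0.63 -1.2 ]
```

View pics/rect.png

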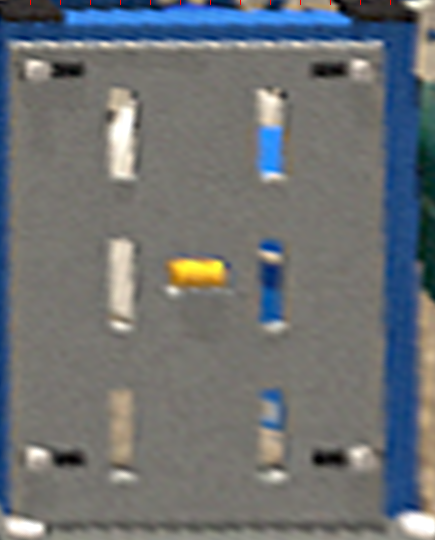

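View pics/w1.png

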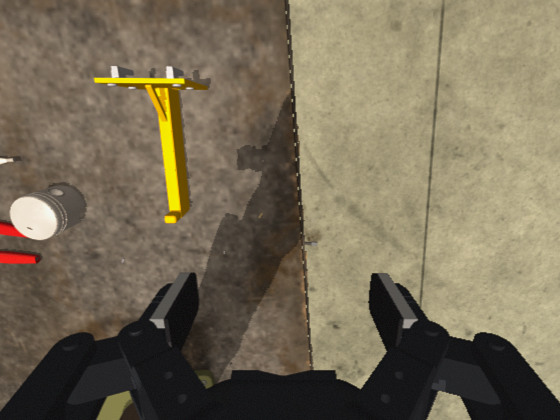

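The rectified panel shows the top slots at y≈0.1643, z≈0.210 and the catch at y≈0.1646. The wrist picture shows the bracket plate at (152,82) and its arm running to (172,220). I fit the bracket again from this closer view.

```bash
cat > br.py <<'E'
from h import *
import sys
def fit(w,px,lo=-.01):
    hsv=cv2.cvtColor(px,cv2.COLOR_BGR2HSV)
    m=(hsv[...,0]>18)&(hsv[...,0]<34)&(hsv[...,1]>150)&(hsv[...,2]>60)&np.isfinite(w[...,0])
    P=w[m]; P=P[(abs(P[:,0]-.45)<.13)&(abs(P[:,1]+.115)<.09)&(P[:,2]>.004)&(P[:,2]<.11)]
    t=P[(P[:,2]>.033)&(P[:,2]<.039)&(P[:,0]<.475)&(P[:,0]>.385)]   # arm top face
    l=cv2.fitLine(t[:,:2].astype(np.float32),cv2.DIST_HUBER,0,.01,.01).ravel(); a=l[:2]*np.sign(l[0])
    b=np.array([-a[1],a[0]]); tt=(t[:,:2]-l[2:])@b
    print("armtop n",len(t),"yaw",np.degrees(np.arctan2(a[1],a[0])),"width pct",np.percentile(tt,[1,50,99]).round(4),"z",np.median(t[:,2]).round(4))
    s=(P[:,:2]-l[2:])@a; T=(P[:,:2]-l[2:])@b
    print("s",np.percentile(s,[0,.5,99.5,100]).round(4)); pl=P[(abs(T)>.012)]; 
    L=cv2.fitLine(pl[:,:2].astype(np.float32),cv2.DIST_HUBER,0,.01,.01).ravel()
    print("plate n",len(pl),np.degrees(np.arctan2(L[1],L[0]))%180-90,"s",np.median((pl[:,:2]-l[2:])@a),"T",np.percentile((pl[:,:2]-l[2:])@b,[0,1,99,100]).round(4), "zmax",pl[:,2].max())
    mid=np.percentile(tt,[1,99]).mean()
    q=l[2:]+mid*b; print("point on axis",q.round(4), "at s of plate end:",(q+a*np.percentile(s,99.5)).round(4),"arm end",(q+a*np.percentile(s,.5)).round(4))
if __name__=="__main__":
    d=np.load(sys.argv[1]); fit(d["w"],d["px"])
E
python3 br.py pics/w1.npz
```

```text
armtop n 987 yaw -5.4574594 width pct [-0.0064 -0.      0.0074] z 0.0362
s [-0.0578 -0.0563  0.0907  0.091 ]
plate n 629 -4.5466614 s 0.08762276730369424 T [-0.0391 -0.039   0.0399  0.0417] zmax 0.08662366896500995
point on axis [ 0.4319 -0.1159] at s of plate end: [ 0.5221 -0.1245] arm end [ 0.3758 -0.1106]
```

```bash
python3 -m jog '{"jaw":[-1,-1,-1,-1,-1,-1,-1,-1],"linear":[[4.2,-13.5,6],[4.2,-13.5,11],[4.2,-13.5,11],[4.2,-13.5,11],[4.2,-13.5,11],[4.2,-13.5,11],[4.2,-13.5,11],[4.2,-13.5,11]],"angular":[[0,0,0],[0,0,0],[0,0,0],[0,0,0],[0,0,0],[0,0,0],[0,0,0],[0,0,0]]}'
python3 - <<'E'
from h import *
from br import fit
p=env.capture("wrist"); fit(world(p),p["pixels"])
s=env.state(); print(s["t"],np.round(s["tool_pos"],4),np.round(s["orientation"],4).tolist(),np.round(s["joint_positions"],2))
E
```

```text
t: 2.83
tool_pos: [0.4493, -0.1277, 0.1221]
orientation: [[0.995, -0.099, 0.001], [-0.099, -0.995, -0.002], [0.001, 0.001, -1.0]]
wrist_force: [-0.3, 0.0, 0.4]
grip_width: 0.0855
gripper_force: 0.0
armtop n 1639 yaw -5.446676 width pct [-0.0067 -0.      0.0069] z 0.0362
s [-0.0596 -0.057   0.0902  0.0902]
plate n 1037 -5.122566 s 0.08904126541188609 T [-0.0396 -0.0389  0.0398  0.0402] zmax 0.08645907678449638
point on axis [ 0.4327 -0.1155] at s of plate end: [ 0.5224 -0.1241] arm end [ 0.3759 -0.1101]
2.8833 [ 0.4494 -0.1279  0.1223] [[0.9951, -0.0993, 0.0016], [-0.0992, -0.9951, -0.0017], [0.0018, 0.0015, -1.0]] [ 0.17  0.69  0.02  2.14 -0.03  0.32 -1.46]
```

```bash
python3 -m jog '{"jaw":[-1,-1,-1,-1,-1,-1,-1,-1],"linear":[[0.2,-1.06,2],[0.2,-1.06,5.5],[0.2,-1.06,8.5],[0.2,-1.06,10.5],[0.2,-1.06,11.3],[0.2,-1.06,11.3],[0.2,-1.06,11.3],[0.2,-1.06,11.3]],"angular":[[0,0,-0.005],[0,0,-0.005],[0,0,-0.005],[0,0,-0.005],[0,0,-0.005],[0,0,-0.005],[0,0,-0.005],[0,0,-0.005]]}'
python3 -m jog '{"jaw":[0,0.5,1,1,1,1,1,1],"linear":[[0,0,0],[0,0,0],[0,0,0],[0,0,0],[0,0,0],[0,0,0],[0,0,0],[0,0,0]],"angular":[[0,0,0],[0,0,0],[0,0,0],[0,0,0],[0,0,0],[0,0,0],[0,0,0],[0,0,0]]}'
```

```text
t: 3.55
tool_pos: [0.4533, -0.1162, 0.0097]
orientation: [[0.996, -0.092, 0.003], [-0.092, -0.996, -0.001], [0.003, 0.001, -1.0]]
wrist_force: [0.1, -0.2, -0.8]
grip_width: 0.0854
gripper_force: 0.0
t: 4.22
tool_pos: [0.4525, -0.1155, 0.0086]
orientation: [[0.996, -0.091, 0.0], [-0.091, -0.996, -0.0], [0.0, 0.0, -1.0]]
wrist_force: [0.7, -0.5, 5.8]
grip_width: 0.0129
gripper_force: 59.9
```

```bash
python3 -m jog '{"jaw":[1,1,1,1,1,1,1,1],"linear":[[0,0,-0.5],[0,0,-2],[0,0,-5],[0,0,-8.5],[0,0,-12],[0,0,-14.5],[0,0,-15],[0,0,-15]],"angular":[[0,0,0],[0,0,0],[0,0,0],[0,0,0],[0,0,0],[0,0,0],[0,0,0],[0,0,0]]}'
```

```text
t: 4.88
tool_pos: [0.4531, -0.1153, 0.1597]
orientation: [[0.996, -0.091, 0.003], [-0.091, -0.996, -0.001], [0.003, 0.0, -1.0]]
wrist_force: [-0.9, -0.8, -2.7]
grip_width: 0.0132
gripper_force: 59.0
```

```bash
python3 -m jog '{"jaw":[1,1,1,1,1,1,1,1],"linear":[[0,-3,0],[0,-7,0],[0,-11,0],[0.5,-15,0],[0.8,-19,0],[1.1,-23,0],[1.3,-26.5,0],[1.4,-28.1,0]],"angular":[[0,0,0],[0,0,-0.02],[0,0,-0.04],[0,0,-0.06],[0,0,-0.08],[0,0,-0.1],[0,0,-0.1],[0,0,-0.1]]}'
cat > look.py <<'E'
from h import *
import sys
p=env.capture("scene"); np.savez("pics/s_now.npz",w=world(p),px=p["pixels"])
if len(sys.argv)>1: cv2.imwrite(sys.argv[1],cv2.resize(p["pixels"][120:290,170:400],None,fx=3,fy=3,interpolation=cv2.INTER_CUBIC))
s=env.state(); print(s["t"],np.round(s["tool_pos"],4),"yaw",np.degrees(np.arctan2(s["orientation"][1][0],s["orientation"][0][0])).round(2),np.round(s["wrist_force"],1),np.round(s["ft_torque"],2),np.round(s["joint_positions"],2))
for n in ("scene","top"):
    if n=="top": p=env.capture("top")
    w=world(p); hsv=cv2.cvtColor(p["pixels"],cv2.COLOR_BGR2HSV); x=s["tool_pos"]
    m=(hsv[...,0]>18)&(hsv[...,0]<34)&(hsv[...,1]>150)&(hsv[...,2]>60)&np.isfinite(w[...,0])
    P=w[m]; P=P[(P[:,0]>x[0]-.1)&(P[:,0]<x[0]+.08)&(abs(P[:,1]-x[1])<.06)&(P[:,2]>x[2]-.03)&(P[:,2]<x[2]+.09)]
    pl=P[(abs(P[:,1]-x[1])>.012)&(P[:,0]>x[0]+.05)]
    if len(pl)<20: print(n,"few",len(pl)); continue
    A=np.c_[pl[:,1:]-[x[1],x[2]+.033],np.ones(len(pl))]; co=np.linalg.lstsq(A,pl[:,0],rcond=None)[0]
    print(n,"plate n",len(pl),"y",np.percentile(pl[:,1],[0,1,99,100]).round(4),"mid",np.percentile(pl[:,1],[1,99]).mean().round(4),"z",np.percentile(pl[:,2],[0,1,99,100]).round(4),"front x",co[2].round(4),"yaw(deg)",-np.degrees(co[0]).round(2),"pitch dx/dz",co[1].round(3))
E
python3 look.py pics/a1.png
```

```text
t: 5.55
tool_pos: [0.4909, 0.17, 0.156]
orientation: [[1.0, 0.017, -0.002], [0.017, -1.0, 0.003], [-0.002, -0.003, -1.0]]
wrist_force: [0.1, 1.2, -2.4]
grip_width: 0.0129
gripper_force: 59.1
5.6 [0.4912 0.172  0.156 ] yaw 1.09 [ 1.1  3.8 -1.7] [ 0.29 -0.08  0.03] [-0.47  0.67  0.08  1.96 -0.12  0.51 -1.86]
scene plate n 270 y [0.1372 0.1386 0.2121 0.2122] mid 0.1753 z [0.1468 0.1473 0.2313 0.232 ] front x 0.5562 yaw(deg) 0.67 pitch dx/dz 0.004
top plate n 39 y [0.1343 0.1344 0.156  0.156 ] mid 0.1452 z [0.1567 0.1575 0.232  0.2321] front x 0.5578 yaw(deg) 1.31 pitch dx/dz 0.016
```

View pics/a1.png

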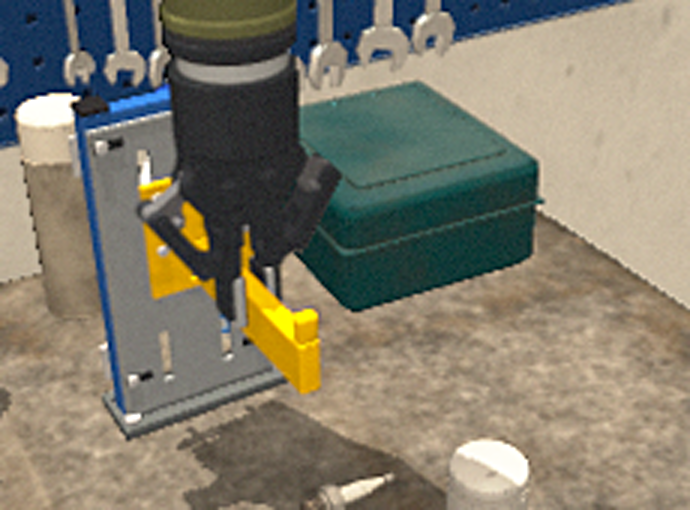

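The picture shows the bracket held upright in front of the panel, with its plate at (170,240) of the crop, still swinging as the arm settles. I hold still and measure again.

```bash
python3 -m jog '{"jaw":[1,1,1,1,1,1],"linear":[[0,0,0],[0,0,0],[0,0,0],[0,0,0],[0,0,0],[0,0,0]],"angular":[[0,0,0],[0,0,0],[0,0,0],[0,0,0],[0,0,0],[0,0,0]]}'
python3 look.py
```

```text
t: 6.15
tool_pos: [0.492, 0.1626, 0.1583]
orientation: [[1.0, 0.008, 0.0], [0.008, -1.0, -0.0], [0.0, 0.0, -1.0]]
wrist_force: [0.3, -0.4, -2.0]
grip_width: 0.013
gripper_force: 59.1
6.2 [0.492  0.1628 0.1584] yaw 0.46 [ 0.1 -0.  -2.4] [ 0.    0.02 -0.03] [-0.46  0.66  0.09  1.97 -0.11  0.51 -1.86]
scene plate n 278 y [0.1296 0.1317 0.2041 0.2042] mid 0.1679 z [0.1495 0.1505 0.234  0.2345] front x 0.5572 yaw(deg) 0.03 pitch dx/dz 0.003
top plate n 40 y [0.1245 0.1246 0.1453 0.1455] mid 0.1349 z [0.1554 0.1557 0.2381 0.2383] front x 0.5585 yaw(deg) 0.58 pitch dx/dz 0.011
```

```bash
python3 -m jog '{"jaw":[1,1,1,1,1,1,1,1],"linear":[[0.5,0,0],[1.2,0,0],[1.9,0,0],[2.4,0,0],[2.8,0,0],[3.0,0,0],[3.0,0,0],[3.0,0,0]],"angular":[[0,0,0],[0,0,0],[0,0,0],[0,0,0],[0,0,0],[0,0,0],[0,0,0],[0,0,0]]}'
python3 look.py
python3 -m jog '{"jaw":[1,1,1,1,1,1,1,1],"linear":[[0.1,0,0],[0.2,0,0],[0.3,0,0],[0.4,0,0],[0.5,0,0],[0.6,0,0],[0.7,0,0],[0.8,0,0]],"angular":[[0,0,0],[0,0,0],[0,0,0],[0,0,0],[0,0,0],[0,0,0],[0,0,0],[0,0,0]]}'
```

```text
t: 6.92
tool_pos: [0.5217, 0.1635, 0.1581]
orientation: [[1.0, 0.009, -0.001], [0.009, -1.0, -0.0], [-0.001, 0.0, -1.0]]
wrist_force: [-0.2, 0.9, -3.1]
grip_width: 0.0136
gripper_force: 59.1
6.9667 [0.5215 0.1635 0.1582] yaw 0.51 [ 0.2  0.1 -2.7] [-0.   -0.   -0.02] [-0.44  0.69  0.09  1.88 -0.11  0.57 -1.84]
scene plate n 279 y [0.1319 0.1327 0.2049 0.2051] mid 0.1688 z [0.149  0.1497 0.2335 0.2345] front x 0.5872 yaw(deg) 0.46 pitch dx/dz 0.002
top plate n 34 y [0.1256 0.1258 0.142  0.142 ] mid 0.1339 z [0.1551 0.1555 0.234  0.2342] front x 0.5878 yaw(deg) 1.18 pitch dx/dz 0.018
t: 7.68
tool_pos: [0.53, 0.1636, 0.1583]
orientation: [[1.0, 0.009, -0.0], [0.009, -1.0, -0.0], [-0.0, 0.0, -1.0]]
wrist_force: [-0.0, 0.6, -2.4]
grip_width: 0.0132
gripper_force: 59.1
```

```bash
python3 -m jog '{"jaw":[1,1,1,1,1],"linear":[[0.1,0,0],[0.2,0,0],[0.3,0,0],[0.3,0,0],[0.3,0,0]],"angular":[[0,0,0],[0,0,0],[0,0,0],[0,0,0],[0,0,0]]}'
```

```text
t: 8.1
tool_pos: [0.533, 0.1637, 0.1583]
orientation: [[1.0, 0.009, 0.0], [0.009, -1.0, -0.0], [0.0, 0.0, -1.0]]
wrist_force: [0.7, 0.2, -2.8]
grip_width: 0.0129
gripper_force: 59.1
```

```bash
python3 -m jog '{"jaw":[1,1,1,1,1],"linear":[[0.1,0,0],[0.2,0,0],[0.3,0,0],[0.3,0,0],[0.3,0,0]],"angular":[[0,0,0],[0,0,0],[0,0,0],[0,0,0],[0,0,0]]}'; python3 look.py
```

```text
t: 8.52
tool_pos: [0.536, 0.1637, 0.1583]
orientation: [[1.0, 0.009, 0.0], [0.009, -1.0, -0.0], [0.0, 0.0, -1.0]]
wrist_force: [0.6, 0.3, -3.0]
grip_width: 0.0131
gripper_force: 59.1
8.5667 [0.536  0.1637 0.1583] yaw 0.5 [ 1.2 -0.3 -3.3] [-0.02  0.02  0.02] [-0.43  0.71  0.09  1.84 -0.11  0.6  -1.84]
scene plate n 285 y [0.1312 0.1334 0.2052 0.2056] mid 0.1693 z [0.1427 0.1501 0.2337 0.2343] front x 0.6015 yaw(deg) -0.16 pitch dx/dz 0.012
top plate n 32 y [0.1254 0.1255 0.1401 0.1402] mid 0.1328 z [0.1537 0.1538 0.236  0.2361] front x 0.6006 yaw(deg) 3.99 pitch dx/dz 0.014
```

```bash
python3 -m jog '{"jaw":[1,1,1,1],"linear":[[0.1,0,0],[0.2,0,0],[0.25,0,0],[0.25,0,0]],"angular":[[0,0,0],[0,0,0],[0,0,0],[0,0,0]]}'; python3 -m jog '{"jaw":[1,1,1],"linear":[[0.05,0,0],[0.1,0,0],[0.1,0,0]],"angular":[[0,0,0],[0,0,0],[0,0,0]]}'
```

```text
t: 8.95
tool_pos: [0.5386, 0.1637, 0.1583]
orientation: [[1.0, 0.009, 0.0], [0.009, -1.0, -0.0], [0.0, 0.0, -1.0]]
wrist_force: [-0.0, 0.2, -2.6]
grip_width: 0.0129
gripper_force: 59.1
t: 9.2
tool_pos: [0.5395, 0.1637, 0.1583]
orientation: [[1.0, 0.009, 0.0], [0.009, -1.0, -0.0], [0.0, 0.0, -1.0]]
wrist_force: [-0.6, 0.2, -2.3]
grip_width: 0.0127
gripper_force: 59.1
```

```bash
python3 -m jog '{"jaw":[1,1,1],"linear":[[0.05,0,0],[0.1,0,0],[0.1,0,0]],"angular":[[0,0,0],[0,0,0],[0,0,0]]}'; python3 -m jog '{"jaw":[1,1,1],"linear":[[0.05,0,0],[0.1,0,0],[0.1,0,0]],"angular":[[0,0,0],[0,0,0],[0,0,0]]}'; python3 look.py
```

```text
t: 9.45
tool_pos: [0.5397, 0.1637, 0.1582]
orientation: [[1.0, 0.009, -0.001], [0.009, -1.0, -0.0], [-0.001, 0.0, -1.0]]
wrist_force: [-2.8, -0.1, -1.6]
grip_width: 0.0132
gripper_force: 59.3
t: 9.7
tool_pos: [0.5398, 0.1635, 0.158]
orientation: [[1.0, 0.009, -0.003], [0.009, -1.0, -0.001], [-0.003, 0.001, -1.0]]
wrist_force: [-5.5, -0.8, 0.1]
grip_width: 0.0126
gripper_force: 59.6
9.75 [0.5399 0.1636 0.1581] yaw 0.54 [-5.  -0.5 -0. ] [-0.03  0.81  0.14] [-0.43  0.71  0.09  1.83 -0.11  0.61 -1.83]
scene plate n 281 y [0.1328 0.1346 0.2053 0.2055] mid 0.17 z [0.146  0.1485 0.2334 0.2343] front x 0.6051 yaw(deg) -0.12 pitch dx/dz 0.003
top plate n 33 y [0.1253 0.1256 0.14   0.1401] mid 0.1328 z [0.1599 0.1609 0.2377 0.2381] front x 0.6036 yaw(deg) 5.48 pitch dx/dz 0.032
```

The contact came only at the plate depth, so the tabs are fully in. Now I go down gently.

```bash
python3 -m jog '{"jaw":[1,1,1,1,1,1,1,1],"linear":[[-0.05,0,0],[-0.1,0,0.1],[-0.1,0,0.2],[-0.1,0,0.3],[-0.1,0,0.4],[-0.1,0,0.5],[-0.1,0,0.6],[-0.1,0,0.6]],"angular":[[0,0,0],[0,0,0],[0,0,0],[0,0,0],[0,0,0],[0,0,0],[0,0,0],[0,0,0]]}'; python3 -m jog '{"jaw":[1,1,1,1,1],"linear":[[0,0,0.1],[0,0,0.2],[0,0,0.3],[0,0,0.4],[0,0,0.4]],"angular":[[0,0,0],[0,0,0],[0,0,0],[0,0,0],[0,0,0]]}'
```

```text
t: 10.47
tool_pos: [0.5398, 0.1636, 0.1519]
orientation: [[1.0, 0.009, -0.001], [0.009, -1.0, -0.0], [-0.001, 0.0, -1.0]]
wrist_force: [-4.7, -0.5, -0.6]
grip_width: 0.0129
gripper_force: 59.5
t: 10.88
tool_pos: [0.5397, 0.1638, 0.1484]
orientation: [[1.0, 0.009, -0.001], [0.009, -1.0, 0.0], [-0.001, -0.0, -1.0]]
wrist_force: [-5.9, -0.4, -0.3]
grip_width: 0.013
gripper_force: 59.6
```

```bash
python3 -m jog '{"jaw":[1,1,1,1],"linear":[[0,0,0.1],[0,0,0.2],[0,0,0.3],[0,0,0.3]],"angular":[[0,0,0],[0,0,0],[0,0,0],[0,0,0]]}'; python3 -m jog '{"jaw":[1,1,1,1],"linear":[[0,0,0.1],[0,0,0.2],[0,0,0.3],[0,0,0.3]],"angular":[[0,0,0],[0,0,0],[0,0,0],[0,0,0]]}'; python3 look.py
```

```text
t: 11.22
tool_pos: [0.5395, 0.1638, 0.1448]
orientation: [[1.0, 0.009, -0.002], [0.009, -1.0, -0.0], [-0.002, 0.0, -1.0]]
wrist_force: [-5.4, -1.1, -1.4]
grip_width: 0.0131
gripper_force: 59.3
t: 11.55
tool_pos: [0.5395, 0.1638, 0.1418]
orientation: [[1.0, 0.009, -0.002], [0.009, -1.0, -0.0], [-0.002, 0.0, -1.0]]
wrist_force: [-5.1, 0.1, -0.6]
grip_width: 0.0131
gripper_force: 59.3
11.6 [0.5395 0.1638 0.1418] yaw 0.49 [-4.7 -0.4 -1.8] [-0.02  1.08 -0.04] [-0.43  0.74  0.09  1.84 -0.11  0.57 -1.83]
scene plate n 265 y [0.132  0.1337 0.2053 0.2056] mid 0.1695 z [0.1285 0.1323 0.217  0.218 ] front x 0.605 yaw(deg) 0.33 pitch dx/dz 0.004
top plate n 31 y [0.1255 0.1255 0.1404 0.141 ] mid 0.133 z [0.1369 0.1369 0.2187 0.2188] front x 0.6069 yaw(deg) -0.41 pitch dx/dz 0.019
```

```bash
python3 -m jog '{"jaw":[1,1,1,1],"linear":[[0,0,0.1],[0,0,0.2],[0,0,0.2],[0,0,0.2]],"angular":[[0,0,0],[0,0,0],[0,0,0],[0,0,0]]}'; python3 -m jog '{"jaw":[1,1,1,1],"linear":[[0,0,0.1],[0,0,0.2],[0,0,0.2],[0,0,0.2]],"angular":[[0,0,0],[0,0,0],[0,0,0],[0,0,0]]}'
```

```text
t: 11.98
tool_pos: [0.5394, 0.1637, 0.1397]
orientation: [[1.0, 0.009, -0.002], [0.009, -1.0, -0.0], [-0.002, 0.0, -1.0]]
wrist_force: [-5.3, 0.2, -2.8]
grip_width: 0.013
gripper_force: 59.1
t: 12.32
tool_pos: [0.5394, 0.1637, 0.1377]
orientation: [[1.0, 0.009, -0.002], [0.009, -1.0, -0.0], [-0.002, 0.0, -1.0]]
wrist_force: [-5.2, 0.9, -3.8]
grip_width: 0.0128
gripper_force: 59.0
```

```bash
python3 -m jog '{"jaw":[1,1,1,1],"linear":[[0,0,0.1],[0,0,0.2],[0,0,0.2],[0,0,0.2]],"angular":[[0,0,0],[0,0,0],[0,0,0],[0,0,0]]}'; python3 -m jog '{"jaw":[1,1,1],"linear":[[0,0,0.1],[0,0,0.1],[0,0,0.1]],"angular":[[0,0,0],[0,0,0],[0,0,0]]}';python3 -m jog '{"jaw":[1,1,1],"linear":[[0,0,0.1],[0,0,0.1],[0,0,0.1]],"angular":[[0,0,0],[0,0,0],[0,0,0]]}'; python3 look.py pics/a2.png
```

```text
t: 12.65
tool_pos: [0.5396, 0.1636, 0.1357]
orientation: [[1.0, 0.009, -0.002], [0.009, -1.0, -0.001], [-0.002, 0.001, -1.0]]
wrist_force: [-5.5, 0.0, -5.5]
grip_width: 0.0133
gripper_force: 58.8
t: 12.9
tool_pos: [0.5399, 0.1636, 0.135]
orientation: [[1.0, 0.009, -0.001], [0.009, -1.0, -0.001], [-0.001, 0.0, -1.0]]
wrist_force: [-5.5, -0.8, -4.0]
grip_width: 0.013
gripper_force: 58.9
t: 13.15
tool_pos: [0.5399, 0.1635, 0.1343]
orientation: [[1.0, 0.009, -0.001], [0.009, -1.0, -0.0], [-0.001, 0.0, -1.0]]
wrist_force: [-5.5, -0.4, -1.2]
grip_width: 0.0133
gripper_force: 59.3
13.2 [0.5399 0.1636 0.1343] yaw 0.53 [-6.1 -0.9 -1.8] [-0.06  1.13  0.12] [-0.43  0.75  0.09  1.85 -0.11  0.55 -1.83]
scene plate n 263 y [0.1316 0.1337 0.2053 0.2057] mid 0.1695 z [0.1213 0.1258 0.2099 0.2107] front x 0.6053 yaw(deg) 0.45 pitch dx/dz 0.004
top plate n 26 y [0.1256 0.1256 0.1393 0.1393] mid 0.1325 z [0.1323 0.1323 0.2133 0.2139] front x 0.6056 yaw(deg) 2.35 pitch dx/dz 0.007
```

View pics/a2.png

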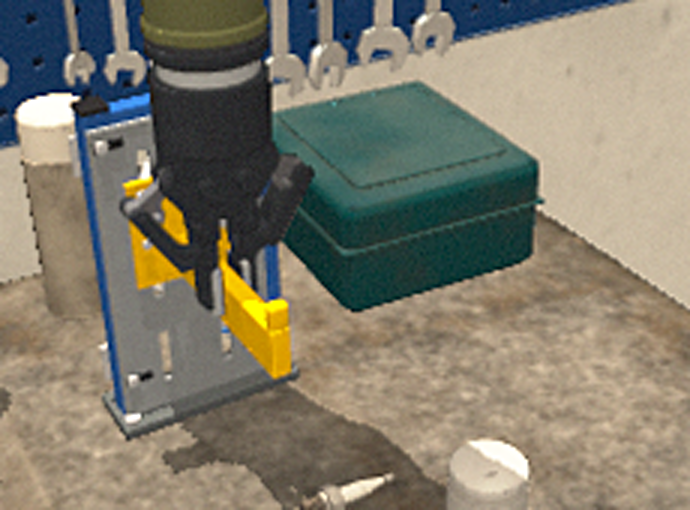

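The bracket now sits about 24 mm lower against the panel, with its plate at (160,240) of the crop. I press a little further to confirm the hard stop.

```bash
python3 -m jog '{"jaw":[1,1,1],"linear":[[0,0,0.1],[0,0,0.1],[0,0,0.1]],"angular":[[0,0,0],[0,0,0],[0,0,0]]}';python3 -m jog '{"jaw":[1,1,1],"linear":[[0,0,0.1],[0,0,0.1],[0,0,0.1]],"angular":[[0,0,0],[0,0,0],[0,0,0]]}';python3 -m jog '{"jaw":[1,1,1],"linear":[[0,0,0.1],[0,0,0.2],[0,0,0.2]],"angular":[[0,0,0],[0,0,0],[0,0,0]]}'; python3 look.py
```

```text
t: 13.5
tool_pos: [0.5399, 0.1636, 0.1334]
orientation: [[1.0, 0.009, -0.001], [0.009, -1.0, -0.0], [-0.001, 0.0, -1.0]]
wrist_force: [-5.8, -0.9, 0.3]
grip_width: 0.0132
gripper_force: 59.5
t: 13.75
tool_pos: [0.5398, 0.1636, 0.1328]
orientation: [[1.0, 0.009, -0.001], [0.009, -1.0, -0.0], [-0.001, 0.0, -1.0]]
wrist_force: [-7.9, -1.9, 3.5]
grip_width: 0.0126
gripper_force: 60.0
t: 14.0
tool_pos: [0.5396, 0.1636, 0.1319]
orientation: [[1.0, 0.009, -0.001], [0.009, -1.0, 0.0], [-0.001, -0.0, -1.0]]
wrist_force: [-10.9, -2.2, 12.2]
grip_width: 0.0128
gripper_force: 61.6
14.05 [0.5397 0.1636 0.1319] yaw 0.53 [-11.3  -1.1  11.9] [-0.28  1.66  0.11] [-0.43  0.75  0.08  1.85 -0.11  0.55 -1.83]
scene plate n 250 y [0.1326 0.134  0.2053 0.2058] mid 0.1697 z [0.1192 0.1229 0.2086 0.2092] front x 0.6049 yaw(deg) 0.26 pitch dx/dz -0.011
top plate n 25 y [0.1256 0.1256 0.1395 0.1396] mid 0.1326 z [0.1341 0.1342 0.2106 0.2107] front x 0.6034 yaw(deg) 5.16 pitch dx/dz 0.008
```

The force rises steeply with almost no travel and only a slight tilt about the hooks, so this is the hard stop. I relax the press, then release.

```bash
python3 -m jog '{"jaw":[1,1,1,1],"linear":[[-0.1,0,-0.1],[-0.15,0,-0.2],[-0.15,0,-0.2],[-0.15,0,-0.2]],"angular":[[0,0,0],[0,0,0],[0,0,0],[0,0,0]]}'; python3 look.py
python3 -m jog '{"jaw":[0.7,0.4,0.1,-0.2,-0.4,-0.4,-0.4,-0.4],"linear":[[0,0,0],[0,0,0],[0,0,0],[0,0,0],[0,0,0],[0,0,0],[0,0,0],[0,0,0]],"angular":[[0,0,0],[0,0,0],[0,0,0],[0,0,0],[0,0,0],[0,0,0],[0,0,0],[0,0,0]]}'; python3 look.py
```

```text
t: 14.43
tool_pos: [0.5397, 0.1637, 0.1326]
orientation: [[1.0, 0.009, 0.002], [0.009, -1.0, 0.0], [0.002, -0.0, -1.0]]
wrist_force: [-3.7, -1.2, 0.2]
grip_width: 0.013
gripper_force: 59.6
14.4833 [0.5397 0.1637 0.1326] yaw 0.49 [-3.3 -1.5  0.4] [-0.11  0.71  0.1 ] [-0.43  0.75  0.08  1.85 -0.11  0.54 -1.83]
scene plate n 254 y [0.1324 0.1335 0.2053 0.2059] mid 0.1694 z [0.1208 0.1246 0.2086 0.209 ] front x 0.6051 yaw(deg) 0.57 pitch dx/dz -0.003
top plate n 26 y [0.1256 0.1256 0.1397 0.1399] mid 0.1327 z [0.1356 0.1362 0.2114 0.2115] front x 0.604 yaw(deg) 4.19 pitch dx/dz 0.012
t: 15.2
tool_pos: [0.5391, 0.1638, 0.1323]
orientation: [[1.0, 0.009, 0.0], [0.009, -1.0, 0.0], [0.0, -0.0, -1.0]]
wrist_force: [-0.2, -0.9, 0.1]
grip_width: 0.0596
gripper_force: 0.0
15.25 [0.539  0.1637 0.1323] yaw 0.5 [ 0.2 -0.4 -0.3] [ 0.03 -0.    0.03] [-0.43  0.75  0.08  1.85 -0.11  0.54 -1.83]
scene plate n 214 y [0.1253 0.1255 0.2047 0.2049] mid 0.1651 z [0.1226 0.1248 0.1929 0.2068] front x 0.6038 yaw(deg) 0.31 pitch dx/dz -0.03
top plate n 22 y [0.1254 0.1254 0.1386 0.1391] mid 0.132 z [0.1355 0.1358 0.2102 0.2105] front x 0.6019 yaw(deg) 5.92 pitch dx/dz -0.016
```

```bash
python3 -m jog '{"jaw":[-0.4,-0.4,-0.4,-0.4,-0.4,-0.4,-0.4,-0.4],"linear":[[0,0,-0.5],[0,0,-2],[0,0,-4.5],[-2,0,-7],[-6,0,-9],[-10,0,-10],[-14,0,-10],[-16,0,-10]],"angular":[[0,0,0],[0,0,0],[0,0,0],[0,0,0],[0,0,0],[0,0,0],[0,0,0],[0,0,0]]}'
python3 - <<'E'
from h import *
p=env.capture("scene"); w=world(p); hsv=cv2.cvtColor(p["pixels"],cv2.COLOR_BGR2HSV)
m=(hsv[...,0]>18)&(hsv[...,0]<34)&(hsv[...,1]>150)&np.isfinite(w[...,0]); P=w[m]
P=P[(P[:,0]>.43)&(P[:,0]<.63)&(abs(P[:,1]-.164)<.06)&(P[:,2]>.09)&(P[:,2]<.25)]
pl=P[(P[:,0]>.59)&(abs(P[:,1]-.164)>.012)]
A=np.c_[pl[:,1]-.164,pl[:,2]-.166,np.ones(len(pl))]; print(len(P),len(pl),np.linalg.lstsq(A,pl[:,0],rcond=None)[0].round(4),np.percentile(pl,[1,99],axis=0).round(4))
top=P[(P[:,0]<.56)]; s=top[(top[:,0]>.47)]
hi=[s[(abs(s[:,0]-x)<.008),2].max().round(4) for x in (.48,.5,.52,.54)]; print("arm top z",hi)
im=p["pixels"][120:290,170:400]; cv2.imwrite("pics/a3.png",cv2.resize(im,None,fx=3.4,fy=3.4,interpolation=cv2.INTER_CUBIC))
E
```

```text
t: 15.97
tool_pos: [0.3738, 0.1615, 0.2331]
orientation: [[1.0, 0.01, -0.003], [0.01, -1.0, -0.0], [-0.003, 0.0, -1.0]]
wrist_force: [-1.3, -0.3, -0.3]
grip_width: 0.0597
gripper_force: 0.0
1705 686 [-0.0063 -0.0344  0.6038] [[0.6003 0.1272 0.1243]
 [0.6082 0.2049 0.2086]]
arm top z [np.float64(0.1568), np.float64(0.1579), np.float64(0.1584), np.float64(0.1589)]
```

View pics/a3.png

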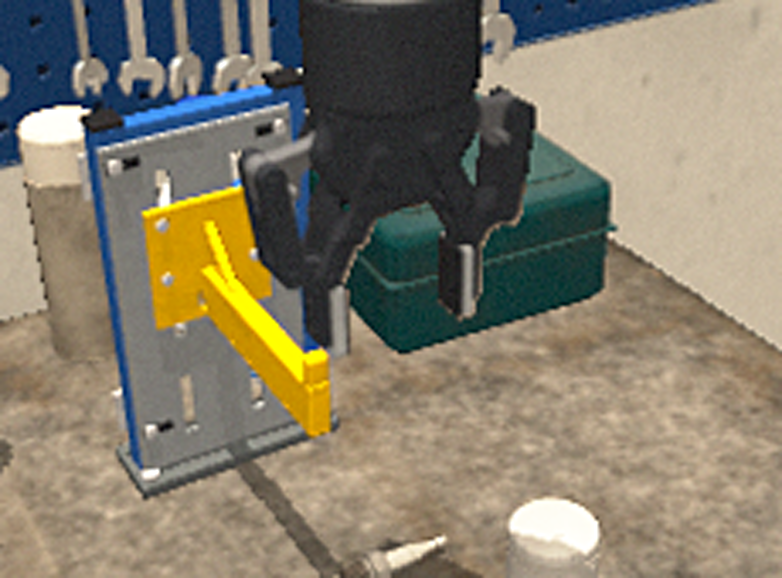

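The picture shows the bracket hanging alone in the top slots, with its plate at (205,255) of the crop and the gripper well clear of it. Its lower edge lies against the panel and the 0.034 rad lean is just hook play. A catch still pressed in would push that edge outwards, so it has popped into the window. Handing in.

```bash
python3 -c "
from station import env
print(env.job_done())"
```

```text
the job is handed in; nothing more can be done
None
```

I handed the job in with the bracket hanging by itself in the top slots, leaning 0.034 rad; the catch was hidden by the arm, so that it popped out is inferred from the forces and the plate lying against the panel.

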